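# Pin the trial-fit jig and unhitch the coupler

## Robot

A 6-joint arm with a two-finger parallel gripper is mounted at the origin on the work surface. World frame = base frame: x ahead of the robot, y to its left, z up, the work surface at z = 0. Lengths are in mm, angles in rad, forces in N, time in s.
With the tool pointing down it reaches from about 275 to 875 mm from the base axis. Payload 12.5 kg.
Tool frame: the origin (TCP) lies between the finger pads; the fingertips stand 25 mm ahead of it and the grasp point (between the pads) lies 6 mm ahead of it (r.finger_overhang is the y of the fingertips in the tool frame, in mm); y points along the fingers, z is the direction in which the jaws open and shut, and the axes are right-handed (so a half turn about y gives the same grasp; the last joint's range is limited). The gripper opens to 85 mm and grips with 20 to 120 N. Pads are 22 mm wide; open, the fingers measure 114 mm over their backs; the gripper's body (76 mm by 85 mm) begins 54 mm behind the grasp point. The pads swing forward as they close: fully open they stand 13 mm farther back than shut.
Start: joints at [1.15, 0.351, 1.652, -0, 1.139, -0.085], TCP at [181.207, 519.277, 256.29] pointing down, gripper open.
Joint ranges: [-2.75, 2.75], [-0.79, 2.1], [0.01, 2.65], [-1.57, 4.71], [0.07, 3.14], [-2.87, 2.87]. Speed limits (rad/s): [2.22, 2.22, 2.79, 3.14, 3.14, 3.14].

## Interface

Orientations are given as a unit quaternion [w, x, y, z].
In Python, from bench import r gives the robot as it stands.
- The arm moves only by the shell command python3 -m pendant 'ROWS'. ROWS is JSON, a list of rows, each a list of 5 numbers: the shift along the tool's x, y, z in cm, then the turn about the tool's y in degrees, then the finger opening in cm, from 0 to 8.54. A call has 1 to 20 rows; each row is the pose to reach, as a shift and turn from the pose measured when the call began, along the tool's axes at that moment; what a row does not reach only later rows make up. A row lasts 1/10 s, in which the tool goes at most 50 mm and 8.59 degrees, less where a joint would pass 70% of its speed; a pose out of reach is approached as far as the arm can. A call with a gripper value outside its range is refused whole. The fingers move at their own pace and stop on an object; the grip force is fixed at half the most. Time passes only in rows, so rows that repeat a pose let the fingers close. It gives the time, the measured TCP pose, the force and the opening at its end, in the units of the state.
- r.sense(): the state, without advancing time (a new reading comes with each control period).
- r.camera(name): name is "side" or "top"; returns a dict with "pixels" (384x512x3 uint8, red, green, blue), "intrinsics" (3x3 intrinsics, pixels), "R" (3x3) and "t" (3): a world point X has camera coordinates R X + t. Camera axes: x right, y down, z forward; pixel columns grow to the right and rows downward; lengths in mm; the calibration is good to about 2 mm. A picture is of the moment at which its call begins. There is no depth.
- r.close_job(): hands the job in, once; it reports no verdict.
The state is a dict: "time": time; "joints": joint angles; "qvel": joint speeds; "joint_efforts": joint torques, N m; "position": TCP position; "eef_rot": TCP orientation; "force": force on the tool from outside, world axes, zero at the start; "ft_torque": the same for the moment, N m; "width": finger opening in mm.
Only numpy, scipy, OpenCV 4.12 (cv2) and the standard library are available. Lean on these libraries where they do the work, as an engineer would, in place of code of your own. Each camera call takes 0.05 s, during which the arm holds its last target.

## Task

Stand the yellow anchor pin fully home in the bore of the jig's blue block and let go of it, so the jig is locked. Then pull the red spring latch sideways, away from the green tongue, and while it is pulled lift the tongue off its ball until you can see a good 20 mm of daylight between the coupler's lower rim and the top of the ball. Finish while still holding the tongue raised and still, and leave the tin, the bronze casting and the hammer where they are.

Things in the scene. Friction and masses are not known exactly. Their poses are not given: they have to be found in the camera images.
- jig: Fixed trial-fit jig on a dark steel plate 340 x 120 x 12 mm; origin at the plate's underside centre, on the bench. x runs along the green tongue from hinge to ball end, y towards the red latch handle (the way the latch is pulled), z up. In this frame, mm: hinge axis x -130, z 90 (clevis cheeks up to z 112, y +-33); ball centre 90, 0, 75; bore centre x -20, y -85. Tongue top z 103.
- pin: Yellow steel anchor pin, loose, standing upright on the bench: plain round bar 18 mm in diameter with a 3 mm chamfered foot, 110 mm tall, about 0.2 kg. Origin at the centre of its underside, z up along the pin.
- bore_mouth (a point): Centre of the mouth of the round bore in the blue block (60 x 60 mm, 50 mm tall, at the side of the jig away from the latch handle). Bore 21 mm in diameter, 35 mm deep, vertical, flat bottom. Fully home the pin's underside is 35 mm below this point.
- latch_handle (a point): Point on the red upright latch handle (moves with latch and tongue): block 34 mm wide (jig x), 14 mm thick (jig y), 62 mm tall, its top 23 mm above this point. Latched, tongue down: this point is 130 mm above the bench, 70.5 mm to the jig's +y side of the ball centre. Coupler housing beside it: top 108 mm above the bench, near side 37 mm from the ball centre. Pinch it from above across the 14 mm.
- latch (a joint): Latch position in m: 0 latched (bolt under the ball), grows as the handle is pulled along the jig's +y; 8 mm or more frees the ball (pull about 15 mm or more to be sure), stop at 24 mm. A spring pulls it back: 5 N at 0, 10 N at 20 mm. With the bolt in, the tongue can rise only about 2 mm at the coupler.
- tongue (a joint): Tongue angle about the hinge in rad: 0 resting on the ball, grows as the coupler end rises, stop at 0.7. The latch handle goes up with it on an arc about the hinge axis, 220 mm away. The tongue falls back when let go; lifting at the handle takes about 5 N. 0.27 rad gives about 20 mm of daylight.
- hinge_axis (a point): Point on the tongue's hinge axis, midway between the clevis cheeks, 90 mm above the bench; the axis runs along the jig's y.
- coupler_rim (a point): Centre of the lower opening (rim) of the green coupler housing (82 x 74 mm, 46 mm tall) at the end of the tongue; 62 mm above the bench when the tongue is down. It moves with the tongue.
- ball_top (a point): Top of the fixed steel hitch ball (50 mm diameter), 100 mm above the bench, hidden in the coupler at the start.
- wax_tin: Bystander: orange-labelled tin, 60 mm diameter, 90 mm tall, upright. Origin at its underside centre. Leave it alone.
- casting: Bystander: small bronze figure casting with raised arm on a dark round wooden foot 64 mm across, about 165 mm tall, upright. Origin at its underside centre. Leave it alone.
- hammer: Bystander: hammer, wooden handle, steel head, lying on the mat beyond the jig; origin under the middle of its length. Leave it alone.

How it is judged (in metres and radians):
On the way, in this order (a step that is already met when the one before it is completed fails the run):
1. the pin stands fully home in the bore, let go, with the tongue still down and latched (z of pin in the frame of bore_mouth below -0.03 m and horizontal distance between pin and bore_mouth below 0.006 m and angle between pin's own z axis and vertical below 0.12 rad and contact force between the fingers and pin below 0.2 N and value of joint tongue below 0.03 rad and value of joint latch below 0.004 m), for 0.2 s.
2. the latch is pulled sideways clear of the ball while the tongue is still down (value of joint latch above 0.008 m and value of joint tongue below 0.05 rad), for 0.05 s.
At the end, for the whole second after the job is handed in: The robot still holds the tongue raised and still, the middle of the coupler rim more than 12 mm above the ball top; the pin stands upright in the bore, let go, within 5 mm of the bottom; tin, casting and hammer are within 30 mm of where they began (z of coupler_rim in the frame of ball_top above 0.012 m and velocity of joint tongue between -0.05 and 0.05 rad/s and contact force between the fingers and jig above 1 N and contact force between pin and the fingers below 0.2 N and z of pin in the frame of bore_mouth below -0.03 m and horizontal distance between pin and bore_mouth below 0.006 m and angle between pin's own z axis and vertical below 0.12 rad and distance of each of wax_tin, casting, hammer from where it was at the start of the episode below 0.03 m); the arm keeps its last pose, push and grip.
It fails at once if the tongue is lifted before the pin is in its bore (value of joint tongue above 0.05 rad and z of pin in the frame of bore_mouth above -0.025 m).
It fails at once if the tin, the casting or the hammer is pushed away (distance of any of wax_tin, casting, hammer from where it was at the start of the episode above 0.03 m).
It fails at once if the tin or the casting is tipped over (angle between any of wax_tin, casting's own z axis and vertical above 0.5 rad).
It also fails if it takes over 58 s, if anything falls off the work surface, if the arm or the gripper's body presses on something with over 40 N, if the wrist force passes 120 N, or if a joint passes its speed limit or range.

## Working session

There is one attempt and no reset: what is moved stays moved. The work goes in short steps, Python scripts to look and compute and a shell command to move; the robot and the scene stay as the last step left them, time stands still between calls to the robot, and variables do not carry over. Pictures are saved under pics/ and viewed, and the job is handed in when it is done.

```bash
ls; mkdir -p pics
python3 - <<'E'
from bench import r
import cv2,numpy as np
s=r.sense()
for k in s: print(k,s[k])
print(r.finger_overhang)
for n in("side","top"):
    c=r.camera(n); cv2.imwrite(f"pics/{n}0.png",c["pixels"][:,:,::-1]); np.savez(f"{n}0.npz",**c)
    print(n,c["intrinsics"],c["R"],c["t"])
E
```

```text
pics
time 0.0
joints [ 1.15042428e+00  3.51267128e-01  1.65240337e+00 -1.30179512e-05
  1.13911379e+00 -8.46212316e-02]
qvel [ 0.00028034 -0.00116692 -0.00216948  0.00027538  0.00247818 -0.00018533]
joint_efforts [-1.59887709e-04 -5.06098044e+01 -2.91401500e+01 -2.92669040e-05
  4.52432389e-03 -1.66373786e-05]
position [181.08142854 519.02244594 255.74936443]
eef_rot [-0.69675747  0.69757545 -0.11824834  0.11804593]
force [ 0.8499487  -0.51441182  0.08825984]
ft_torque [-0.0119431  -0.0088774  -0.04743428]
width 85.59258353274844
25.0
side [[346.42604953   0.         254.61624443]
 [  0.         346.42604953 194.7123308 ]
 [  0.           0.           1.        ]] [[ 0.87330887 -0.48714652  0.00445962]
 [-0.23685423 -0.43257307 -0.86993139]
 [ 0.42571316  0.75866251 -0.49315261]] [-510.80403733  236.42593495  632.56357152]
top [[472.3143126    0.         260.56750231]
 [  0.         472.3143126  185.04416016]
 [  0.           0.           1.        ]] [[-0.02939536 -0.99928352 -0.02384037]
 [-0.986354    0.03286383 -0.161325  ]
 [ 0.1619929   0.01877284 -0.98661334]] [  43.38739697  627.18866587 1313.49755999]
```

View pics/side0.png

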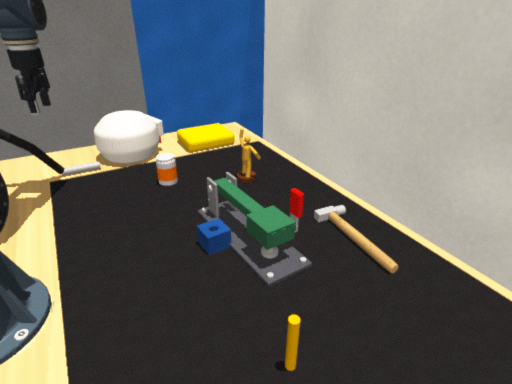

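View pics/top0.png

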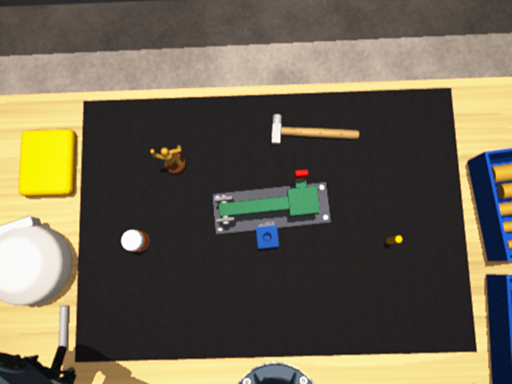

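Side view: pin foot near (291,368), top near (293,318); blue block's bore near (213,229); red handle near (296,203). Top view: pin top (399,239), bore (267,237), handle (302,173).

```bash
cat > h.py <<'E'
import numpy as np,cv2
def load(n): 
    d=np.load(n+".npz"); return d
def ray(c,uv):
    K,R,t=c["intrinsics"],c["R"],c["t"]
    d=R.T@np.linalg.solve(K,[uv[0],uv[1],1.]); return -R.T@t,d/np.linalg.norm(d)
def onz(c,uv,z):
    o,d=ray(c,uv); return o+d*(z-o[2])/d[2]
def tri(a,ua,b,ub):
    o1,d1=ray(a,ua);o2,d2=ray(b,ub)
    s=np.linalg.lstsq(np.c_[d1,-d2],o2-o1,rcond=None)[0]
    p,q=o1+s[0]*d1,o2+s[1]*d2
    return (p+q)/2,np.linalg.norm(p-q)
def proj(c,X):
    p=c["intrinsics"]@(c["R"]@np.asarray(X,float)+c["t"]); return p[:2]/p[2]
def mask(c,lo,hi,box=None):
    m=cv2.inRange(cv2.cvtColor(c["pixels"],cv2.COLOR_RGB2HSV),np.array(lo),np.array(hi))
    if box is not None:
        k=np.zeros_like(m);x0,y0,x1,y1=box;k[y0:y1,x0:x1]=255;m&=k
    return m
E
python3 - <<'E'
from h import *
s,t=load("side0"),load("top0")
def info(m,name):
    n,l,st,ce=cv2.connectedComponentsWithStats(m)
    for i in range(1,n):
        if st[i,4]>8: print(name,st[i],ce[i].round(1))
info(mask(s,(15,120,60),(35,255,255),(270,300,320,384)),"pin s")
info(mask(t,(15,120,60),(35,255,255),(370,220,420,260)),"pin t")
info(mask(s,(0,150,60),(8,255,255),(280,180,310,225)),"red s")
info(mask(t,(0,150,60),(8,255,255),(285,160,315,190)),"red t")
info(mask(s,(100,120,30),(125,255,255),(190,210,240,260)),"blue s")
info(mask(t,(100,120,30),(125,255,255),(250,220,285,255)),"blue t")
info(mask(t,(60,80,30),(90,255,255),(200,170,335,240)),"green t")
def crop(c,b,f,n):
    x0,y0,x1,y1=b; cv2.imwrite(n,cv2.resize(c["pixels"][y0:y1,x0:x1,::-1],None,fx=f,fy=f,interpolation=cv2.INTER_NEAREST))
crop(s,(190,170,310,280),6,"pics/sc.png"); crop(t,(205,160,335,250),6,"pics/tc.png")
crop(t,(370,220,420,260),10,"pics/tp.png")
E
```

```text
pin s [285 314  16  58 723] [292.  341.3]
pin t [386 234  17  10 122] [394.5 239.3]
red s [289 188  15  30 363] [296.2 202.2]
red t [295 169  14  10 116] [301.1 173.4]
blue s [196 218  35  37 942] [213.6 235.8]
blue t [255 225  25  25 498] [266.9 237.2]
green t [ 218  180  102   37 1836] [278.  202.8]
```

View pics/sc.png

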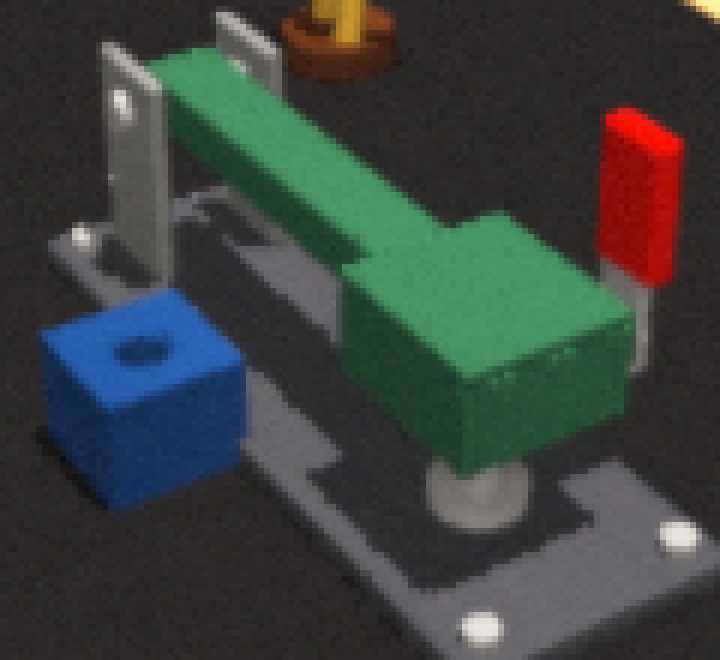

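View pics/tc.png

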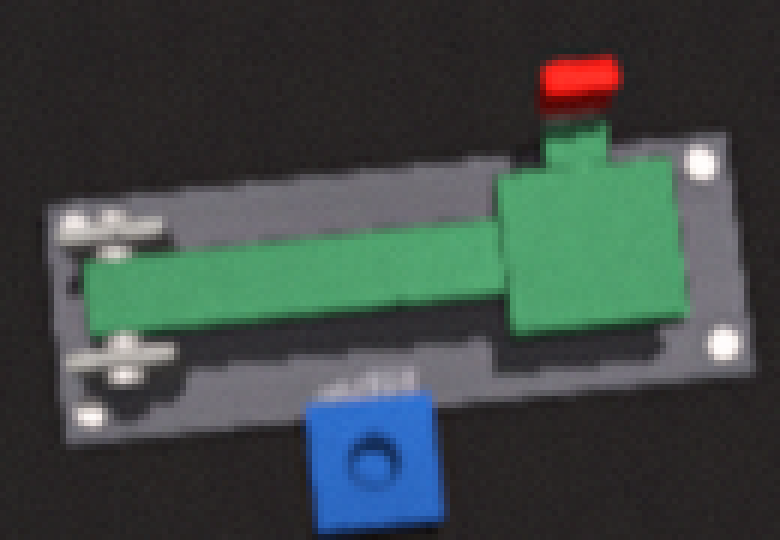

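View pics/tp.png

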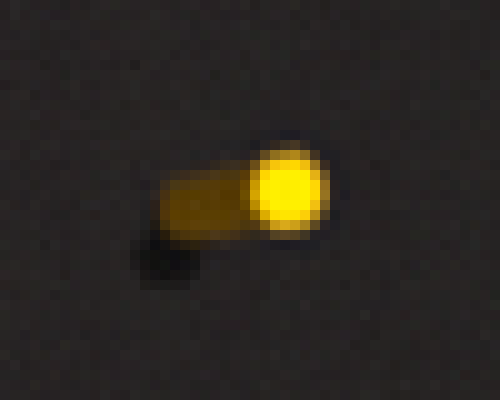

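Zoomed views: bore mouth at about side (213.7,228.0), top (266.8,236.3); handle top face at top (301.3,172.2); plate corners are clear. Pin top at top view (398.4,238.6).

```bash
cat > m.py <<'E'
from h import *
s,t=load("side0"),load("top0")
def T(x,y): return (205+x/6-.5,160+y/6-.5)
def S(x,y): return (190+x/6-.5,170+y/6-.5)
C=[onz(t,T(*p),12) for p in [(48,205),(727,133),(755,372),(67,442)]]
print("plate top: sides",[round(np.linalg.norm(C[i]-C[(i+1)%4]),1) for i in range(4)])
c=np.mean(C,0); a=(C[1]-C[0]+C[2]-C[3])[:2]; yaw=np.arctan2(a[1],a[0])
print("centre",c,"yaw deg",np.degrees(yaw))
Rz=np.array([[np.cos(yaw),-np.sin(yaw)],[np.sin(yaw),np.cos(yaw)]])
def J(x,y,z): return np.r_[c[:2]+Rz@[x,y],z]
print("bore tri",tri(s,S(145,351),t,T(374,461)),"top@50",onz(t,T(374,461),50),"side@50",onz(s,S(145,351),50),"jig",J(-20,-85,50))
print("handle top tri",tri(s,S(645,128),t,T(581,76)),"top@153",onz(t,T(581,76),153),"jig",J(90,70.5,153))
ct=[(497,176),(668,157),(688,316),(512,333)]
q=[onz(t,T(*p),108) for p in ct]; print("coupler top centre",np.mean(q,0),[round(np.linalg.norm(q[i]-q[(i+1)%4]),1) for i in range(4)],"jig",J(90,0,108), np.degrees(np.arctan2(*((q[1]-q[0]+q[2]-q[3])[1::-1]))))
print("pin tri",tri(s,(293.2,318.3),t,(398.4,238.6)),"t@110",onz(t,(398.4,238.6),110),"s@110",onz(s,(293.2,318.3),110))
pb=mask(s,(15,120,60),(35,255,255),(270,300,320,384))
for r_ in (320,330,340,350,360,366,369,371): 
    x=np.where(pb[r_])[0]; print(r_,x.min() if len(x) else None,x.max() if len(x) else None,end='; ')
E
python3 m.py
```

```text
plate top: sides [np.float64(338.0), np.float64(118.8), np.float64(337.7), np.float64(117.6)]
centre [566.98893233  -4.28544814  12.        ] yaw deg -85.87705348181112
bore tri (array([479.93241209,  10.53261558,  45.10313545]), np.float64(1.269934917746629)) top@50 [480.26724855  10.27971175  50.        ] side@50 [476.77518692   4.12898865  50.        ] jig [480.77096837   9.55155623  50.        ]
handle top tri (array([642.77812826, -88.25343655, 150.60432286]), np.float64(1.228880374850462)) top@153 [642.86359443 -88.40609864 153.        ] jig [643.77720472 -88.98380246 153.        ]
coupler top centre [572.44965383 -92.77440004 108.        ] [np.float64(79.1), np.float64(73.8), np.float64(80.6), np.float64(72.7)] jig [573.45965387 -94.05253433 108.        ] -85.88544966447081
pin tri (array([ 459.07108462, -344.50653476,  107.6692169 ]), np.float64(2.4467823988060142)) t@110 [ 460.05008911 -344.50480724  110.        ] s@110 [ 456.62538911 -345.66998058  110.        ]
320 287 300; 330 287 299; 340 286 298; 350 285 297; 360 285 296; 366 285 296; 369 286 294; 371 290 292;
```

```bash
cat >> h.py <<'E'
from scipy.spatial.transform import Rotation as Ro
def tool(st):
    R=Ro.from_quat(np.roll(st["eef_rot"],-1)).as_matrix(); return R,np.array(st["position"])
def rel(st,X,zdir=None,grasp=False):
    """world TCP target -> row shift in cm; zdir=desired world yaw (deg) of tool z, gives turn deg"""
    R,p=tool(st); out=R.T@(np.asarray(X,float)-p)/10
    turn=None
    if zdir is not None:
        cur=np.degrees(np.arctan2(R[1,2],R[0,2])); d=(zdir-cur+90)%180-90; turn=d*np.sign(R[2,1]) 
    return out.round(2),turn
E
python3 - <<'E'
from h import *; from bench import r
st=r.sense(); R,p=tool(st); print(R.round(3),p)
print(rel(st,(460,-344.7,200),-86), rel(st,(460,-344.7,200),4))
E
```

```text
[[ 0.944 -0.     0.33 ]
 [-0.33  -0.001  0.944]
 [-0.    -1.    -0.001]] [181.10251174 519.0382696  255.79444755]
(array([ 54.8 ,   5.65, -72.35]), np.float64(-23.240229382728103)) (array([ 54.8 ,   5.65, -72.35]), np.float64(66.7597706172719))
```

```bash
python3 -m pendant '[[13.7,1.4,-18,-6,8.5],[27.4,2.8,-36,-12,8.5],[27.4,2.8,-36,-12,8.5],[27.4,2.8,-36,-12,8.5],[27.4,2.8,-36,-12,8.5],[27.4,2.8,-36,-12,8.5],[27.4,2.8,-36,-12,8.5],[27.4,2.8,-36,-12,8.5],[27.4,2.8,-36,-12,8.5],[54.8,5.6,-72.35,-23.2,6],[54.8,5.6,-72.35,-23.2,6],[54.8,5.6,-72.35,-23.2,6],[54.8,5.6,-72.35,-23.2,6],[54.8,5.6,-72.35,-23.2,6],[54.8,5.6,-72.35,-23.2,6],[54.8,5.6,-72.35,-23.2,6],[54.8,5.6,-72.35,-23.2,6],[54.8,5.6,-72.35,-23.2,6],[54.8,5.6,-72.35,-23.2,6],[54.8,5.6,-72.35,-23.2,6]]'
cat > look.py <<'E'
import sys; from h import *; from bench import r
n=sys.argv[1]
for k in("side","top"):
    c=r.camera(k); np.savez(f"{k}{n}.npz",**c)
st=r.sense(); R,p=tool(st); print("t",st["time"],"p",p.round(1),"zyaw",np.degrees(np.arctan2(R[1,2],R[0,2])).round(1),"F",np.round(st["force"],1),"w",st["width"],"j",np.round(st["joints"],2))
def crop(k,b,f):
    x0,y0,x1,y1=b; return cv2.resize(load(k+n)["pixels"][y0:y1,x0:x1,::-1],None,fx=f,fy=f,interpolation=cv2.INTER_NEAREST)
if len(sys.argv)>2:
    b=[list(map(int,a.split(","))) for a in sys.argv[2:4]]
    A=crop("side",b[0],1);B=crop("top",b[1],1)
    out=[cv2.resize(q,(390,int(q.shape[0]*390/q.shape[1])),interpolation=cv2.INTER_NEAREST) for q in (A,B)]
    h=max(o.shape[0] for o in out); out=[cv2.copyMakeBorder(o,0,h-o.shape[0],0,5,cv2.BORDER_CONSTANT) for o in out]
    cv2.imwrite(f"pics/v{n}.png",np.hstack(out)[:600])
E
python3 look.py 1 "230,200,360,384" "340,170,460,300"
python3 -c "
from h import *; from bench import r
print(rel(r.sense(),(460,-344.7,96),-86))"
```

```text
time: 2.1
position: [460.1, -347.2, 199.6]
eef_rot: [-0.706, 0.707, 0.023, -0.024]
force: [-0.2, 0.6, -0.7]
width: 60.1
t 2.2 p [ 459.7 -344.4  199.9] zyaw 93.9 F [-0.5  0.6  0.3] w 59.72097509686933 j [-0.72  0.46  1.64 -0.    1.04 -2.36]
(array([ 0.04, 10.39, -0.03]), np.float64(-0.07295257599253091))
```

View pics/v1.png

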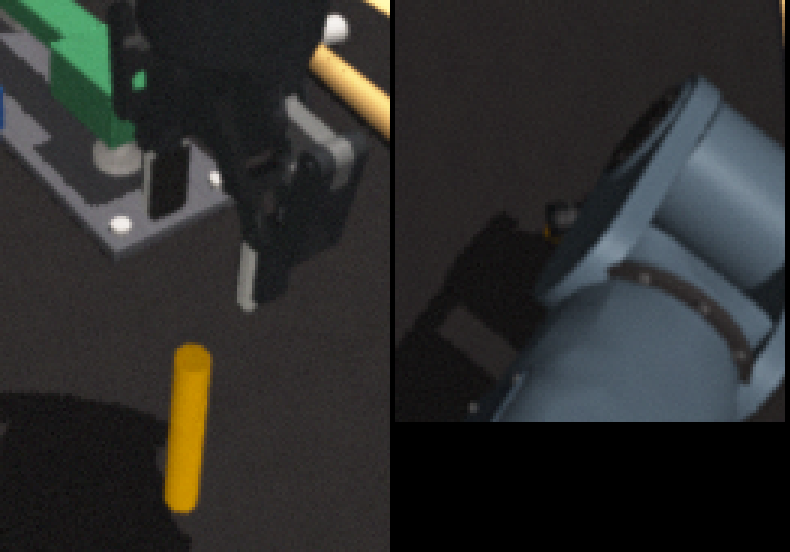

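Run:
```python
from h import *
s=load("side1")
for z in (175,180,185): print(z,proj(s,(459.7,-344.4,z)),proj(s,(459.7,-344.4+32,z)),proj(s,(459.7,-344.4-32,z)))
print(proj(s,(460,-344.7,110)),proj(s,(460,-344.7,0)))
m=mask(s,(15,120,60),(35,255,255),(270,300,320,384)); print(cv2.boundingRect(m))
```

```text
175 [297.28880801 284.2841766 ] [284.54255339 270.48119249] [311.39107608 299.55559459]
180 [297.52498951 281.59505831] [284.70477711 267.85426322] [311.71649194 296.80561183]
185 [297.76361923 278.87806502] [284.86860076 265.20142567] [312.0454624  294.02559029]
[294.70873161 316.95255503] [290.57235672 363.73351075]
(284, 314, 17, 58)
```

```bash
python3 -m pendant '[[0,3.5,0,0,6],[0,7,0,0,6],[0,9,0,0,6],[0,10.4,0,0,6],[0,10.4,0,0,6],[0,10.4,0,0,6],[0,10.4,0,0,0],[0,10.4,0,0,0],[0,10.4,0,0,0],[0,10.4,0,0,0],[0,10.4,0,0,0],[0,10.4,0,0,0],[0,10.4,0,0,0]]'
python3 look.py 2 "230,200,360,384" "340,170,460,300"
```

```text
time: 3.5
position: [459.9, -344.9, 96.7]
eef_rot: [-0.706, 0.707, 0.024, -0.024]
force: [-1.2, -0.8, 6.4]
width: 16.4
t 3.6 p [ 459.9 -344.8   96.7] zyaw 93.9 F [ 0.2 -0.9  6. ] w 16.711522201760708 j [-0.72  0.6   1.71 -0.    0.83 -2.36]
```

View pics/v2.png

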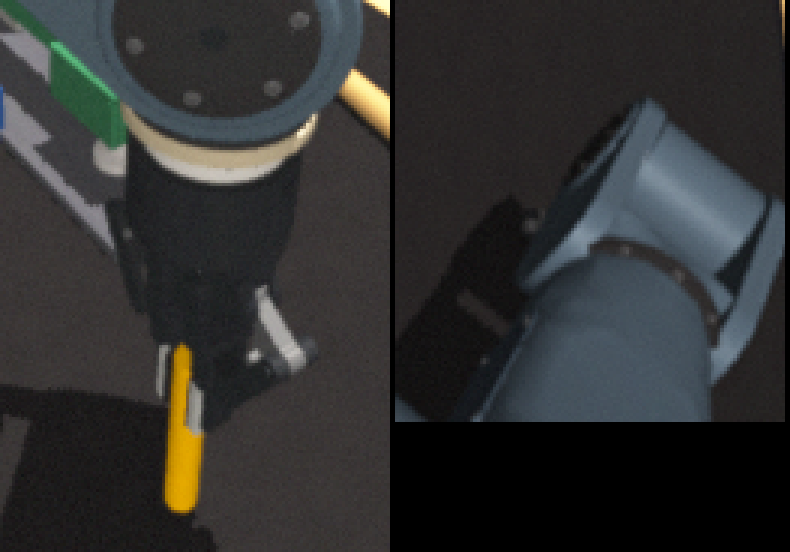

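```bash
python3 -m pendant '[[0,-3,0,0,0],[0,-7,0,0,0],[0,-10.3,0,0,0],[0,-10.3,0,0,0]]'
python3 look.py 3 "230,200,360,384" "340,170,460,300"
python3 -c "
from h import *; from bench import r
print(rel(r.sense(),(480.5,10,200),-86))"
```

```text
time: 4.0
position: [461.2, -345.9, 204.0]
eef_rot: [-0.705, 0.709, 0.026, -0.023]
force: [1.1, 0.4, -2.2]
width: 16.4
t 4.1 p [ 459.8 -344.6  199.7] zyaw 93.9 F [-0.1 -0.3 -3.4] w 16.84570691842187 j [-0.72  0.46  1.64 -0.    1.04 -2.36]
(array([ 4.49, -0.07, 35.24]), np.float64(-0.07745992423352277))
```

View pics/v3.png

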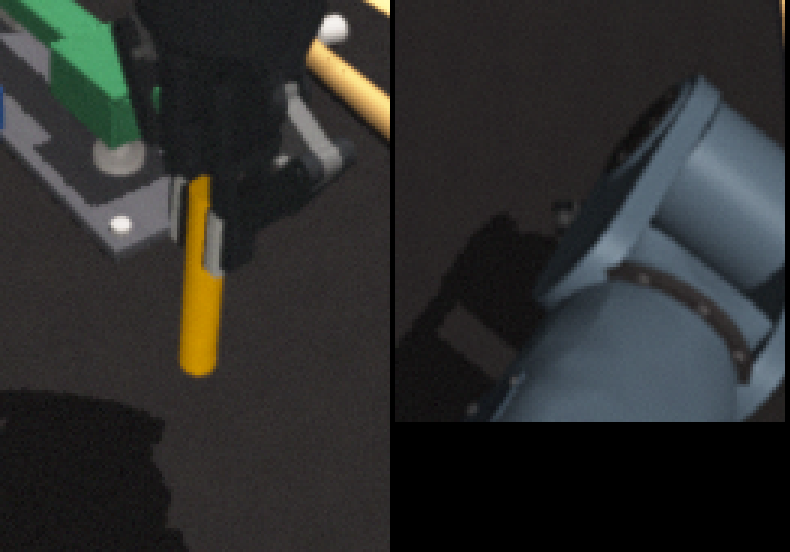

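```bash
python3 -m pendant '[[1,0,5,0,0],[2,0,10,0,0],[2,0,15,0,0],[3,0,20,0,0],[4,0,25,0,0],[4.5,0,30,0,0],[4.5,0,35.2,0,0],[4.5,0,35.2,0,0],[4.5,0,35.2,0,0],[4.5,0,35.2,0,0]]'
python3 look.py 4 "160,130,290,270" "205,150,335,270"
python3 - <<'E'
from h import *; from bench import r
s=load("side4"); R,p=tool(r.sense())
m=mask(s,(15,120,50),(35,255,255),(150,100,300,260)); n,l,st,ce=cv2.connectedComponentsWithStats(m)
for i in range(1,n):
    if st[i,4]>20: print(st[i],ce[i])
print("exp pin bottom",proj(s,p-[0,0,96.7]),"exp bore",proj(s,(480.5,10,50)),"meas bore 213.7,228")
print("pin lift view exp",proj(load("side3"),(459.8,-344.6,103)))
E
```

```text
time: 5.1
position: [480.3, 8.9, 198.4]
eef_rot: [-0.706, 0.707, 0.024, -0.025]
force: [-0.6, -0.4, -2.3]
width: 16.5
t 5.2 p [480.5   8.4 198.8] zyaw 93.8 F [ 0.3  0.3 -2.4] w 16.049760171582474 j [-0.08  0.3   1.88 -0.    0.96 -1.72]
[219 124  42  54 752] [240.07579787 147.54521277]
[176 127  21  29 398] [186.59547739 139.48994975]
[150 147  13  13  45] [156.22222222 152.37777778]
[269 147  24  16  24] [280.5        154.66666667]
[205 164  12  47 279] [210.15770609 191.92831541]
exp pin bottom [213.21510561 207.88806853] exp bore [214.13423487 226.30926974] meas bore 213.7,228
pin lift view exp [294.27037036 320.22754452]
```

View pics/v4.png

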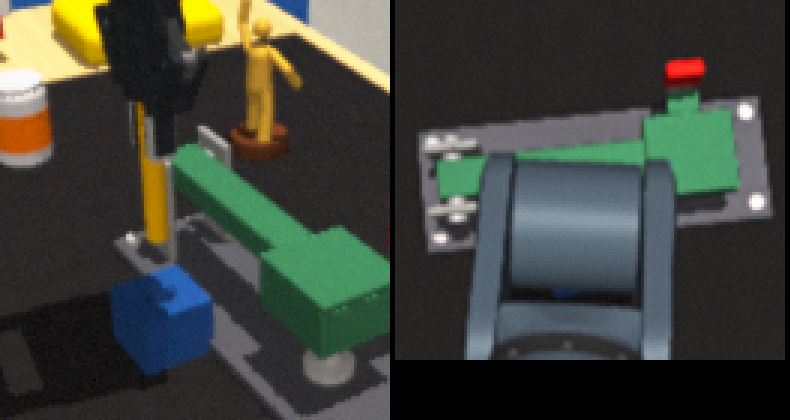

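Run:
```python
from h import *
s=load("side4"); m=mask(s,(15,100,50),(35,255,255),(195,160,225,216))
for v in range(190,213):
    x=np.where(m[v])[0]; print(v,x.min() if len(x) else '',x.max() if len(x) else '',end=' | ')
s3=load("side3"); m=mask(s3,(15,100,50),(35,255,255),(270,250,320,340)); print()
for v in range(305,328,2):
    x=np.where(m[v])[0]; print(v,x.min() if len(x) else '',x.max() if len(x) else '',end=' | ')
for d in ((5,0,0),(0,5,0)): print(proj(s,np.array((480.5,10,50))+d)-proj(s,(480.5,10,50)))
cv2.imwrite("pics/z4.png",cv2.resize(s["pixels"][150:250,180:250,::-1],None,fx=6,fy=6,interpolation=cv2.INTER_NEAREST))
```

```text
190 207 215 | 191 207 215 | 192 207 215 | 193 207 215 | 194 207 215 | 195 207 215 | 196 207 215 | 197 207 215 | 198 207 215 | 199 208 215 | 200 207 215 | 201 208 215 | 202 208 215 | 203 208 215 | 204 208 215 | 205 208 215 | 206 208 216 | 207 208 216 | 208 208 216 | 209 208 215 | 210 209 215 | 211 210 213 | 212   | 
305 290 303 | 307 290 303 | 309 290 303 | 311 290 303 | 313 290 302 | 315 289 302 | 317 289 302 | 319 289 302 | 321 289 302 | 323 291 301 | 325 294 298 | 327   | [ 1.94465994 -0.58079822]
[-0.83783189 -1.05497286]
```

View pics/z4.png

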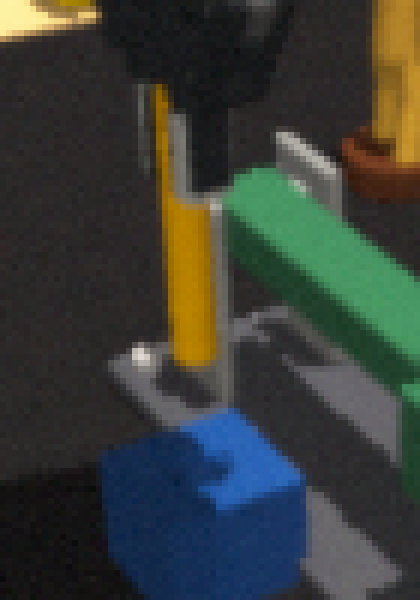

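```bash
python3 -c "
from h import *; from bench import r
print(rel(r.sense(),(481.5,8.8,151.7),-86))"; python3 -m pendant '[[0.1,2.5,0,0,0],[0.1,4.7,0.05,0,0],[0.1,4.7,0.05,0,0],[0.1,4.7,0.05,0,0]]'
python3 look.py 5 "180,150,250,250" "205,150,335,270"
python3 - <<'E'
from h import *; from bench import r
R,p=tool(r.sense());s=load("side5");print(p,proj(s,p-[0,0,96.7]))
m=mask(s,(15,100,50),(35,255,255),(195,160,225,240))
for v in range(206,234):
    x=np.where(m[v])[0]; print(v,x.min() if len(x) else '',x.max() if len(x) else '',end=' | ')
E
```

```text
(array([0.1 , 4.71, 0.04]), np.float64(-0.17471116039925505))
time: 5.6
position: [481.6, 8.2, 152.1]
eef_rot: [-0.706, 0.707, 0.023, -0.024]
force: [-0.4, 0.3, -1.8]
width: 16.8
t 5.7 p [482.1   8.5 152.8] zyaw 93.8 F [ 0.3  0.6 -2. ] w 16.52299383084084 j [-0.08  0.37  1.92 -0.    0.85 -1.71]
[482.05539067   8.45898899 152.81138213] [214.86603814 224.31641717]
206 209 216 | 207 209 216 | 208 209 216 | 209 209 216 | 210 209 216 | 211 209 216 | 212 209 217 | 213 209 217 | 214 209 217 | 215 209 217 | 216 210 217 | 217 210 217 | 218 210 216 | 219 210 216 | 220 210 217 | 221 210 217 | 222 210 217 | 223 210 217 | 224 210 217 | 225 210 217 | 226 211 217 | 227 212 215 | 228   | 229   | 230   | 231   | 232   | 233   |
```

View pics/v5.png

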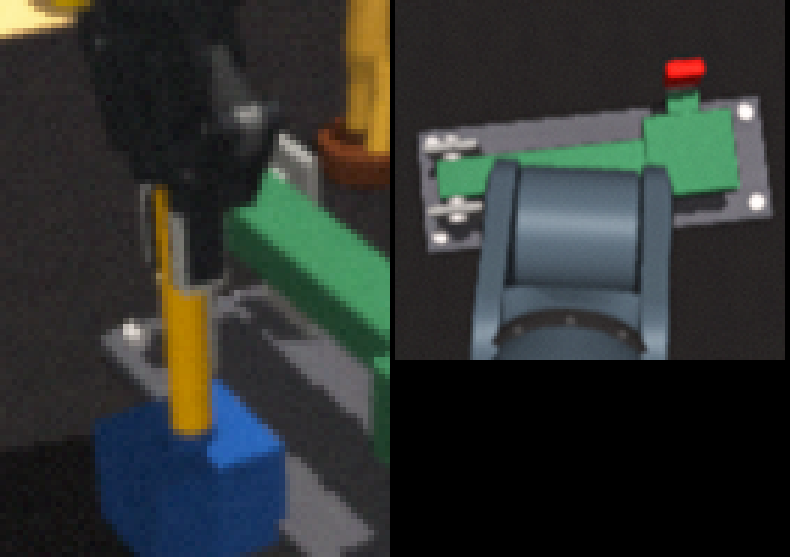

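```bash
python3 -m pendant '[[0,0.5,0,0,0],[0,1,0,0,0],[0,1.5,0,0,0],[0,2,0,0,0],[0,2,0,0,0]]'
python3 look.py 6 "180,150,250,250" "205,150,335,270"
```

```text
time: 6.2
position: [482.5, 8.5, 133.4]
eef_rot: [-0.706, 0.707, 0.024, -0.023]
force: [0.9, 0.7, -1.5]
width: 16.3
t 6.3 p [482.4   8.5 133. ] zyaw 93.8 F [ 1.8  1.6 -1.4] w 16.657861197580363 j [-0.08  0.41  1.93 -0.    0.8  -1.71]
```

View pics/v6.png

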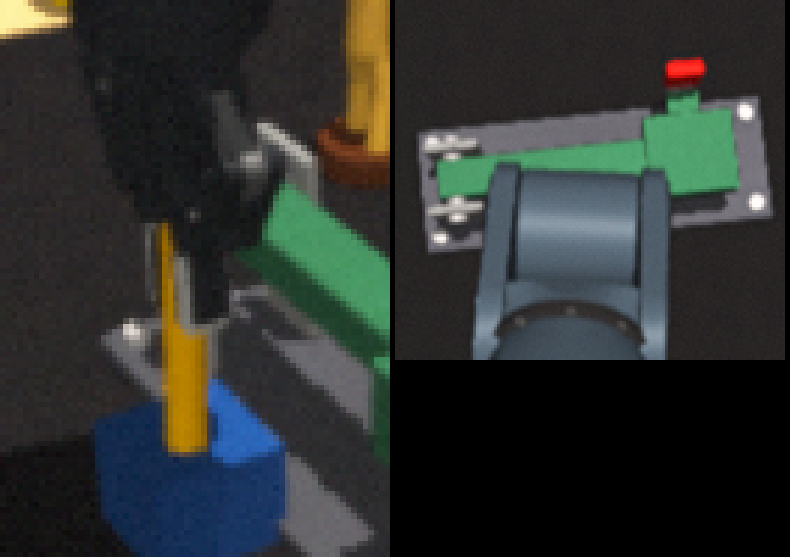

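The pin has entered the bore with almost no force. I'll continue down.

```bash
python3 -m pendant '[[0,0.5,0,0,0],[0,1,0,0,0],[0,1.5,0,0,0],[0,1.9,0,0,0],[0,2.1,0,0,0],[0,2.1,0,0,0]]'
python3 look.py 7 "180,150,250,250" "205,150,335,270"
```

```text
time: 6.9
position: [482.4, 8.5, 111.6]
eef_rot: [-0.706, 0.707, 0.024, -0.023]
force: [2.0, 1.5, -4.2]
width: 16.5
t 7.0 p [482.4   8.5 111.9] zyaw 93.8 F [ 1.2  1.6 -3.4] w 16.43996360788677 j [-0.08  0.44  1.94 -0.    0.75 -1.71]
```

View pics/v7.png

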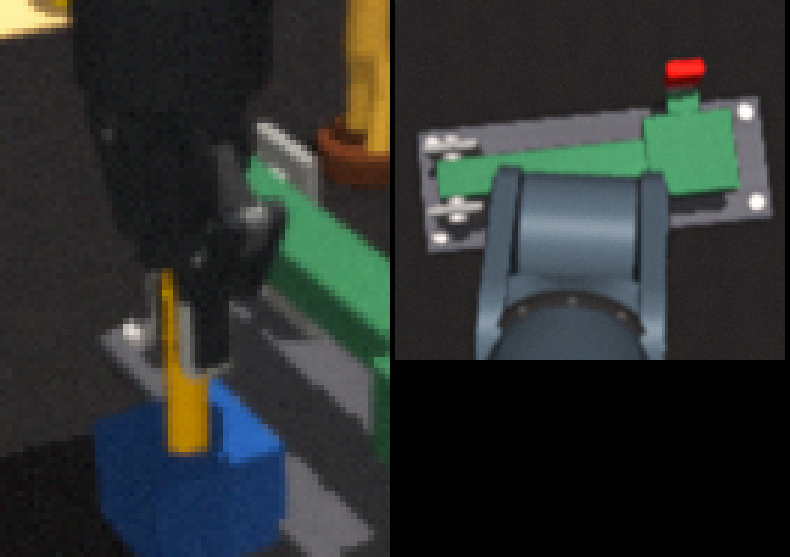

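```bash
python3 -m pendant '[[0,0,0,0,5],[0,0,0,0,5],[0,0,0,0,5],[0,0,0,0,5],[0,-4,0,0,5],[0,-8,0,0,5],[0,-12,0,0,5],[0,-12,0,0,5],[0,-12,0,0,5]]'
python3 look.py 8 "180,150,250,250" "205,150,335,270"
python3 -c "
from h import *; from bench import r
print(rel(r.sense(),(643.3,-88.7,230),4))"
```

```text
time: 7.9
position: [482.3, 8.6, 232.2]
eef_rot: [-0.706, 0.707, 0.024, -0.022]
force: [0.3, 0.8, -0.8]
width: 49.9
t 8.0 p [481.6   8.7 230.7] zyaw 93.8 F [-0.1  0.3 -0.9] w 49.97971552373063 j [-0.08  0.26  1.85 -0.    1.03 -1.71]
(array([ 15.49,   0.07, -10.78]), np.float64(89.7845634580135))
```

View pics/v8.png

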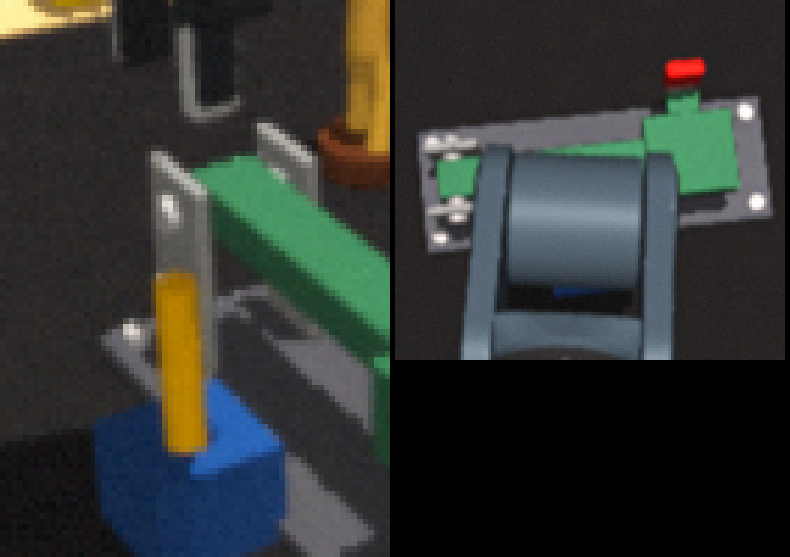

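```bash
python3 - <<'E'
from h import *
s=load("side8")
for z in (125,130,160): print(z,proj(s,(480.5,10,z)))
m=mask(s,(15,100,50),(35,255,255),(195,180,225,240)); print(cv2.boundingRect(m))
E
python3 -m pendant '[[2,0,-1,8,5],[4,0,-3,16,5],[6,0,-4,24,5],[8,0,-6,32,5],[10,0,-7,40,5],[13,0,-9,48,4],[15.5,0,-10.8,56,4],[15.5,0,-10.8,64,4],[15.5,0,-10.8,72,4],[15.5,0,-10.8,80,4],[15.5,0,-10.8,88,4],[15.5,0,-10.8,89.8,4],[15.5,0,-10.8,89.8,4],[15.5,0,-10.8,89.8,4],[15.5,0,-10.8,89.8,4]]'
python3 look.py 9 "240,140,340,280" "270,130,350,220"
python3 -c "
from h import *; from bench import r
print(rel(r.sense(),(643.3,-88.7,136),4))"
```

```text
125 [212.37011259 198.93739132]
130 [212.24656039 197.02037231]
160 [211.48853874 185.25901283]
(207, 198, 10, 33)
time: 9.5
position: [643.2, -88.9, 230.1]
eef_rot: [-0.517, 0.518, -0.482, 0.482]
force: [0.3, -0.6, 0.4]
width: 40.1
t 9.6 p [643.3 -88.9 230.5] zyaw 4.0 F [ 0.6 -1.3  0.4] w 40.14932205995005 j [-0.21  0.56  1.4  -0.    1.19 -0.28]
(array([-0.03,  9.45,  0.01]), np.float64(0.015196448903594728))
```

View pics/v9.png

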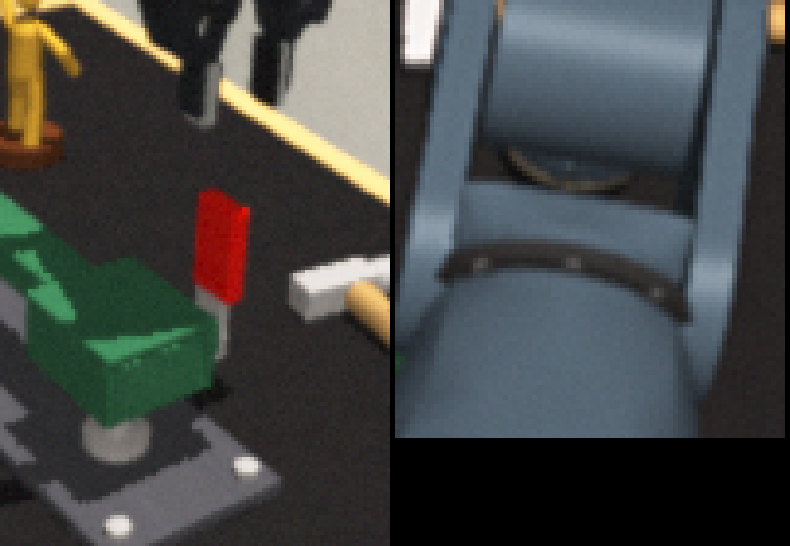

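Pin top appears at row 200 against 200.5 expected when home, so it is seated. The fingers are above the handle, and I'll descend and pinch.

```bash
python3 -m pendant '[[0,3,0,0,3.5],[0,6,0,0,3.5],[0,8,0,0,3.5],[0,9.3,0,0,3.5],[0,9.3,0,0,3.5],[0,9.3,0,0,3.5]]'
python3 look.py 10 "240,140,340,280" "270,130,350,220"
```

```text
time: 10.2
position: [643.7, -89.1, 138.3]
eef_rot: [-0.517, 0.518, -0.482, 0.482]
force: [0.3, -0.1, 0.5]
width: 35.0
t 10.3 p [643.9 -89.1 138.8] zyaw 4.0 F [ 0.3 -0.7  0.1] w 35.269870925262666 j [-0.21  0.66  1.47 -0.    1.01 -0.28]
```

View pics/v10.png

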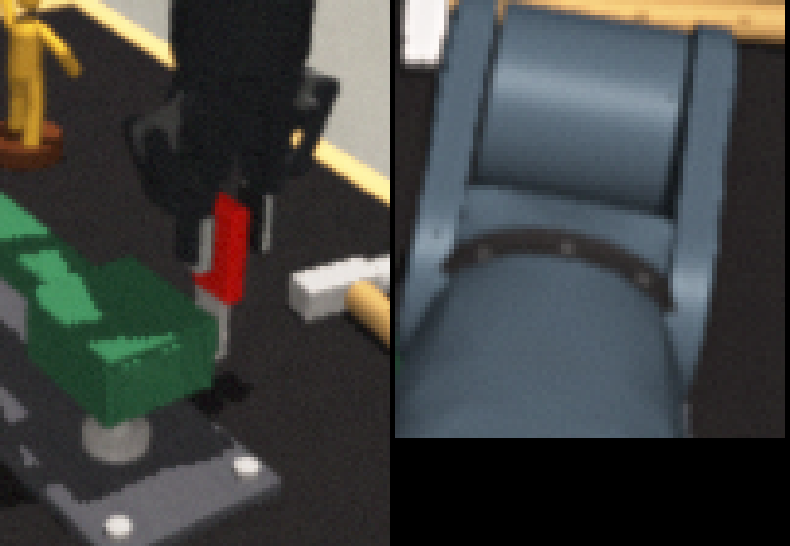

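```bash
python3 -m pendant '[[0,0.1,0,0,0],[0,0.1,0,0,0],[0,0.1,0,0,0],[0,0.1,0,0,0],[0,0.1,0,0,0],[0,0.1,0,0,0]]'
python3 look.py 11 "240,140,340,280" "270,130,350,220"
```

```text
time: 10.9
position: [643.6, -89.3, 138.9]
eef_rot: [-0.517, 0.518, -0.481, 0.483]
force: [-6.3, -0.3, 6.3]
width: 13.4
t 11.0 p [643.6 -89.3 138.8] zyaw 4.0 F [-6.1 -0.3  7. ] w 13.206003011531502 j [-0.21  0.66  1.47 -0.    1.01 -0.28]
```

View pics/v11.png

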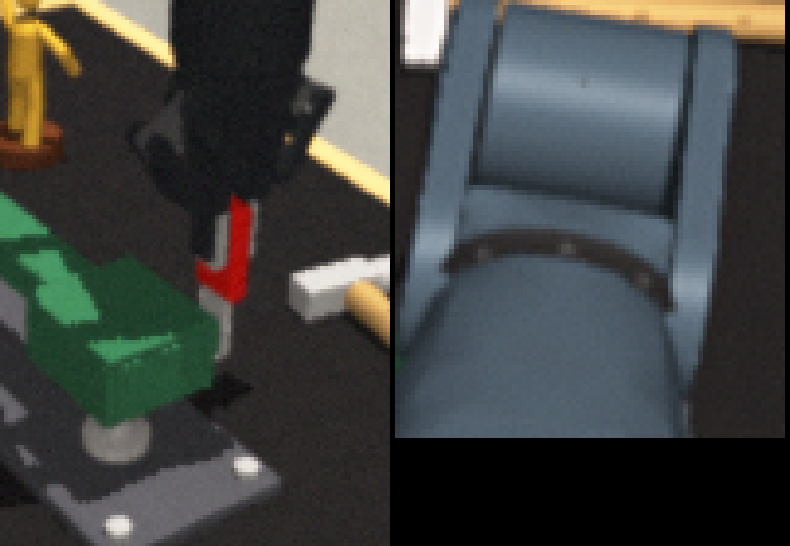

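```bash
python3 -m pendant '[[0,0,0.6,0,0],[0,0,1.2,0,0],[0,0,1.8,0,0],[0,0,1.8,0,0],[0,0,1.8,0,0]]'
python3 look.py 12 "240,140,340,280" "270,130,350,220"
```

```text
time: 11.5
position: [660.3, -88.0, 138.8]
eef_rot: [-0.516, 0.519, -0.482, 0.482]
force: [-9.4, 0.3, 3.2]
width: 13.3
t 11.6 p [660.2 -88.  138.9] zyaw 4.1 F [-9.6 -0.   2.4] w 13.217211687599676 j [-0.2   0.69  1.42 -0.    1.04 -0.27]
```

View pics/v12.png

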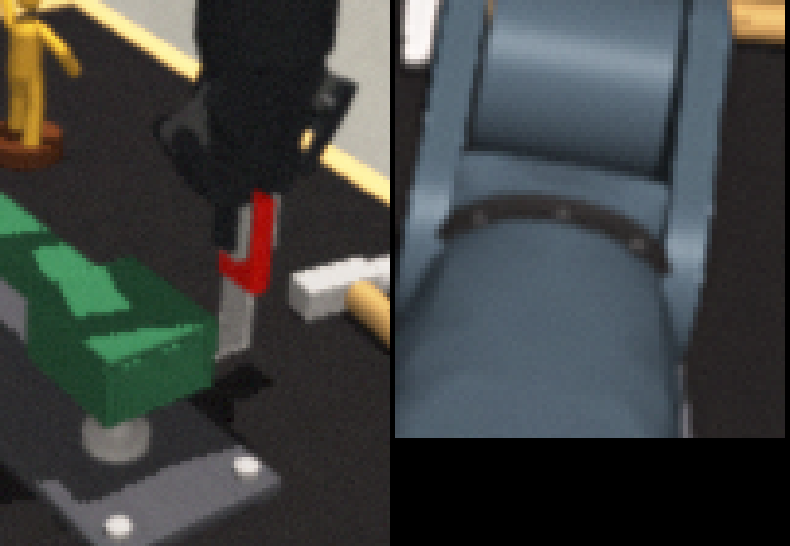

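```bash
python3 -m pendant '[[-0.12,-0.55,0,0,0],[-0.24,-1.1,0,0,0],[-0.39,-1.63,0,0,0],[-0.54,-2.18,0,0,0],[-0.54,-2.18,0,0,0]]'
python3 look.py 13 "200,120,340,280" "270,130,350,220"
```

```text
time: 12.1
position: [658.2, -82.8, 159.9]
eef_rot: [-0.515, 0.52, -0.483, 0.48]
force: [-9.3, -1.9, -6.3]
width: 13.1
t 12.2 p [658.  -83.  159.4] zyaw 4.1 F [-9.1 -3.8 -5.8] w 13.142524434285445 j [-0.19  0.66  1.41 -0.    1.08 -0.26]
```

View pics/v13.png

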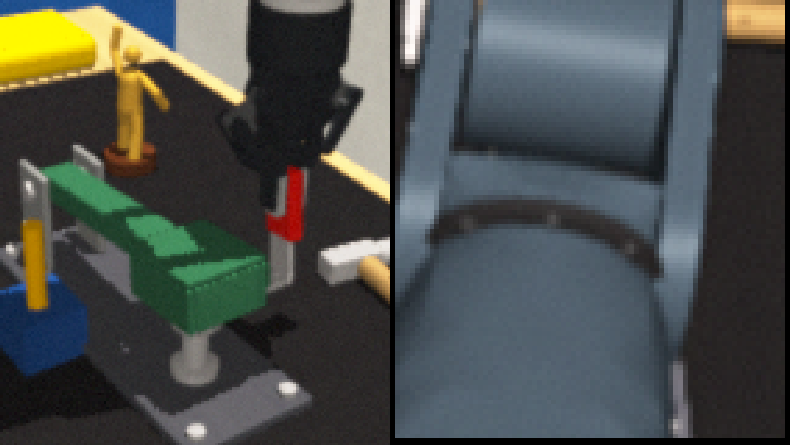

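```bash
python3 -m pendant '[[-0.17,-0.53,0.2,0,0],[-0.35,-1.06,0.2,0,0],[-0.55,-1.58,0.2,0,0],[-0.75,-2.11,0.2,0,0],[-0.97,-2.6,0.2,0,0],[-1.2,-3.13,0.2,0,0],[-1.5,-3.75,0.2,0,0],[-1.8,-4.4,0.2,0,0],[-1.8,-4.4,0.2,0,0],[-1.8,-4.4,0.2,0,0]]'
python3 look.py 14 "180,100,340,280" "270,130,350,220"
```

```text
time: 13.2
position: [657.5, -65.0, 202.4]
eef_rot: [-0.514, 0.521, -0.484, 0.479]
force: [-8.7, -3.1, -4.4]
width: 13.4
t 13.3 p [657.5 -65.  202.3] zyaw 4.1 F [-10.1  -1.4  -5. ] w 13.21309584846676 j [-0.17  0.61  1.38 -0.01  1.16 -0.24]
```

View pics/v14.png

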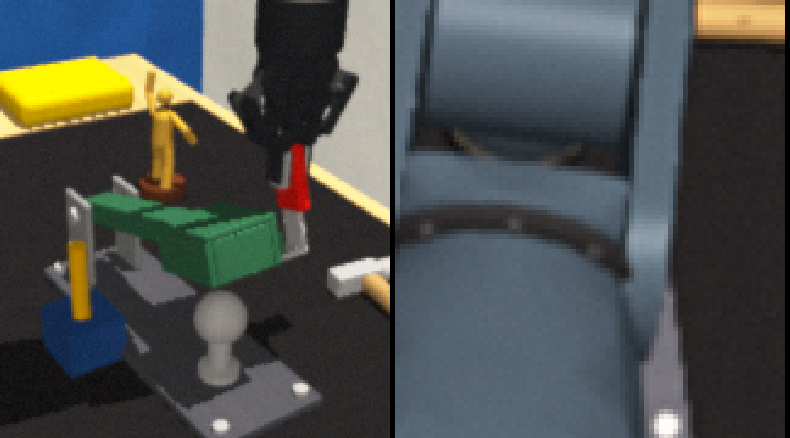

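```bash
python3 -m pendant '[[0,0,0,0,0],[0,0,0,0,0],[0,0,0,0,0],[0,0,0,0,0],[0,0,0,0,0]]'
python3 look.py 15 "180,100,340,280" "100,100,380,270"
python3 - <<'E'
from h import *
from scipy.spatial.transform import Rotation as Ro
s=load("side15")
yaw=np.radians(-85.88);c=np.array([566.7,-4.1]);Rz=np.array([[np.cos(yaw),-np.sin(yaw)],[np.sin(yaw),np.cos(yaw)]])
for th in (.2,.25,.3,.35):
    x,z=261,-28
    jx=-130+x*np.cos(th)-z*np.sin(th); jz=90+x*np.sin(th)+z*np.cos(th)
    print(th,"exp corner px",(proj(s,np.r_[c+Rz@[jx,-37],jz])+[-1,1.6]).round(1),"rim gap",round(90+220*np.sin(th)-28*np.cos(th)-100,1))
print("seen corner",180+212/2.4375,100+286/2.4375)
a,b=load("side8"),s
for n,lo,hi,bx in(("tin",(5,150,80),(15,255,255),(150,150,185,190)),("hammer",(8,60,80),(25,200,255),(330,200,400,275)),("casting",(5,100,30),(30,255,255),(232,125,262,185)),("pin",(15,100,50),(35,255,255),(195,180,225,240))):
    print(n,[ (np.argwhere(mask(q,lo,hi,bx)).mean(0)[::-1].round(1), int((mask(q,lo,hi,bx)>0).sum())) for q in (load("side0"),a,b)])
E
```

```text
time: 13.8
position: [656.2, -65.4, 201.7]
eef_rot: [-0.513, 0.522, -0.485, 0.478]
force: [-8.9, -2.2, -4.0]
width: 13.3
t 13.9 p [656.2 -65.4 201.7] zyaw 4.1 F [-8.  -2.7 -4. ] w 13.377589525384252 j [-0.17  0.61  1.38 -0.01  1.16 -0.24]
0.2 exp corner px [267.3 230.3] rim gap 6.3
0.25 exp corner px [267.  224.6] rim gap 17.3
0.3 exp corner px [266.6 218.7] rim gap 28.3
0.35 exp corner px [265.9 212.6] rim gap 39.1
seen corner 266.974358974359 217.33333333333331
tin [(array([166.8, 173.8]), 240), (array([166.8, 173.8]), 243), (array([166.8, 173.8]), 242)]
hammer [(array([367.2, 237.2]), 1168), (array([367.1, 237.7]), 1152), (array([367.2, 237.4]), 1165)]
casting [(array([245.2, 153.6]), 902), (array([245.2, 153.9]), 892), (array([245.2, 153.5]), 884)]
pin [(array([nan, nan]), 0), (array([211.7, 213.8]), 260), (array([211.8, 214. ]), 265)]<stdin>:12: RuntimeWarning: Mean of empty slice.
  ret = um.true_divide(
```

View pics/v15.png

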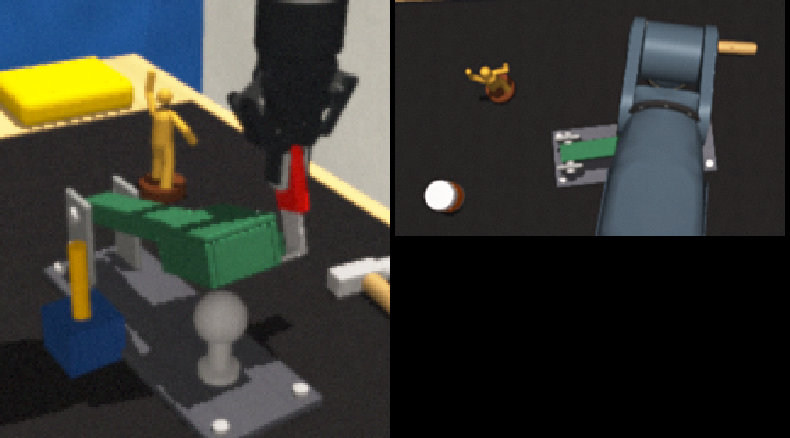

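Seen coupler corner is at about (267,217), which means an angle near 0.30 rad and about 28 mm of daylight. The pin and bystanders haven't moved, so I'm handing in.

```bash
python3 -c "
from bench import r
print(r.close_job()); s=r.sense(); print(s['time'],s['position'],s['force'],s['width'])"
```

```text
the job is handed in; nothing more can be done
None
the job is handed in; nothing more can be done
```

I stood the pin in the bore and let go of it. Then I pulled the latch about 16.5 mm with the tongue down, and lifted the tongue about 0.30 rad. I handed in at about 14 s with the tongue still held up. No verdict was given.

- **Pin:** its top appeared at pixel row 200, where 200.5 means fully home. It had not moved after the lift.
- **Tongue:** the coupler corner in the side view fits about 0.30 rad, or roughly 28 mm of rim-to-ball clearance. The ball is in plain view.
- **Hold:** the fingers were still gripping the handle, with about 9 N on the tool. The arm sagged about 1 mm between the last two readings; I did not measure the tongue's speed directly.
- **Tin, casting and hammer:** all within half a pixel of where they started.

**Disagreement:** the side camera was 3–7 mm off the top camera at known heights. I relied on the top camera and corrected the pin by about 1.5 mm over the bore.

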